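# Zero the scale under a jar and funnel with a probe

## Task

Get the empty desiccant jar ready to be filled by weight: stand it on the bench scale's pan, gently because the load cell is delicate, and after that set the funnel from its stand down into the jar's neck. Then zero the scale by pushing its small sunken tare button all the way down with the tip of the plain steel probe from the tool rack (not with the gripper itself, and leave the raised power key alone), let it spring back, and return the probe upright to its hole in the rack. Do not disturb the other tools or the things lying about.

Things in the scene. Friction and masses are not known exactly. Their poses are not given: they have to be found in the camera images.
- scale: Grey bench scale, fixed to the table, 260 mm deep (its x) x 200 mm wide (its y); origin under its centre on the table, x points from the display panel to the back, z up. The flat front panel (x -130 to -50 mm) is 45 mm above the table; behind it the steel pan stands 10 mm proud of the body.
- pan (a point): Centre of the top face of the scale's flat steel pan, 55 mm above the table; the pan is 150 mm (x) by 170 mm (y); axes as the scale's.
- well (a point): Centre of the mouth of the round well in the scale's front panel, level with the panel (45 mm above the table), z up. The well is 17 mm across and straight. The tare button, a round flat cap 13 mm across, lies in it with its top 8 mm below the mouth.
- tare (a joint): How far the tare button is pushed down, 0 (out) to 0.004 m (fully down). It is sprung: about 1.2 N starts it, about 4 N takes it fully down, and it comes back when let go.
- power_top (a point): Centre of the top of the power key, a raised black rectangle 20 x 14 mm standing 6 mm above the front panel at the other (+y) end of it from the well. Not to be pressed.
- power (a joint): How far the power key is pushed down, 0 to 0.003 m, sprung with 1.2 to 3.3 N. Leave it at 0.
- jar_neck (a point): Point on the axis of the empty white plastic jar, half-way up its straight neck, 93 mm above its foot; z up along the jar. Jar (loose, about 140 g): body 72 mm across and 65 mm tall, a sloping shoulder up to 76 mm, then a straight round neck 46 mm across up to the open mouth at 110 mm. Best gripped by the neck.
- jar_mouth (a point): Centre of the jar's open mouth, 110 mm above its foot; the opening is 40 mm across and goes straight down the 34 mm long neck.
- jar: The same jar, origin at the centre of its foot.
- funnel_band (a point): Point on the funnel's axis half-way up its straight rim band; z up. Grey funnel (loose, about 45 g), 70 mm tall: the rim band is 66 mm across and 20 mm tall (the point is 10 mm below the rim and 60 mm above the end of the stem); below the band 15 mm of cone, then a tapered stem 35 mm long, 33 mm across at its top and 27 mm at its lower end. Hanging by its cone in a 40 mm opening (stand or jar) this point is about 22 mm above the opening.
- funnel: The same funnel, origin at the centre of the stem's lower end.
- stand_top (a point): Centre of the upper rim of the funnel's stand, a fixed upright black tube 52 mm across outside, 40 mm inside and 50 mm tall (foot disc 88 mm across), in which the funnel hangs.
- rack_top (a point): Centre of the top face of the fixed black tool rack, 86 mm above the table. The rack is an open printed stand, 56 mm (its x) by 160 mm (its y): a 10 mm deck with three square through holes 14 mm wide at y = -50, 0 and +50 mm, end walls and a foot plate. Each hole holds one tool that stands upright, its flange resting on the deck.
- probe_handle (a point): Point on the axis of the blunt steel probe, half-way up its handle; z up along the probe towards the handle's end. Probe (loose, about 70 g), all bare steel, 152 mm long: straight round handle 16 mm across and 78 mm long, a flange 24 mm across and 4 mm thick at the handle's lower end (its underside is 43 mm below this point), then a round shank 7 mm across that ends in a round tip 113 mm below this point. In the rack it may be in any of the three holes.
- probe: The same probe, origin on its axis at the underside of the flange.
- driver_handle (a point): Screwdriver standing in another rack hole: fat black handle 29 mm across, 76 mm above the deck. Point on its axis 43 mm above its flange's underside. Bystander.
- brush_handle (a point): Nozzle brush standing in another rack hole: waisted wooden handle up to 26 mm across, 76 mm above the deck. Point on its axis 43 mm above its flange's underside. Bystander.
- vase: Printed waisted vase, 68 mm across, 95 mm tall; origin at the centre of its foot. Bystander.
- gear: Printed toothed gear lying flat, 76 mm across, 24 mm tall with its hub; origin at the centre of its underside. Bystander.
- caliper: Digital caliper lying flat, 230 mm long along its x, 14 mm thick; origin under the middle of its beam. Bystander.
- nozzle_box: Closed grey box of nozzles, 85 x 60 x 26 mm; origin at the centre of its underside. Bystander.

How it is judged:
On the way, in this order (a step that is already met when the one before it is completed fails the run):
1. the jar stands upright and released, wholly on the scale's pan (x of jar_neck in the frame of pan between -0.041 and 0.041 m and y of jar_neck in the frame of pan between -0.051 and 0.051 m and z of jar_neck in the frame of pan between 0.088 and 0.097 m and angle between jar_neck's own z axis and vertical below 0.06 rad and contact force between jar and the fingers below 0.2 N), for 0.2 s.
2. the funnel hangs released in the neck of the jar on the pan (all of step 1 and horizontal distance between funnel_band and jar_mouth below 0.006 m and z of funnel_band in the frame of jar_mouth between 0.014 and 0.027 m and angle between funnel_band's own z axis and vertical below 0.12 rad and contact force between funnel and the fingers below 0.2 N), for 0.2 s.
3. the tare button is fully down under the probe, with the jar and funnel in place on the pan (all of step 2 and value of joint tare above 0.0031 m and contact force between probe and tare above 1 N), for 0.1 s.
At the end, for the whole second after the job is handed in: Jar upright, wholly on the pan (axis within 41 x 51 mm of its centre); funnel hanging in its neck (within 6 mm, 0.12 rad); probe upright (0.1 rad) in a rack hole, flange within 4 mm of the deck; tare button sprung back and power key out (within 1 mm); all released and at rest (all of step 2 and z of probe_handle in the frame of rack_top between 0.039 and 0.047 m and x of probe_handle in the frame of rack_top between -0.012 and 0.012 m and y of probe_handle in the frame of rack_top between -0.065 and 0.065 m and angle between probe_handle's own z axis and vertical below 0.1 rad and contact force between probe and the fingers below 0.2 N and value of joint each of tare, power below 0.001 m and linear speed of each of jar, funnel, probe below 0.02 m/s); the robot touches nothing.
It fails at once if the power key is pressed (over 1.5 mm) (value of joint power above 0.0015 m).
It fails at once if the gripper itself presses the tare button (contact force between the fingers and tare above 0.5 N).
It fails at once if the jar is dropped on the pan (faster than 0.35 m/s within 25 mm above it) or the scale is struck or leaned on with over 80 N (contact force between scale and anything else above 80 N or (linear speed of jar above 0.35 m/s and horizontal distance between jar_neck and pan below 0.07 m and z of jar_neck in the frame of pan below 0.118 m)).
It fails at once if the jar is tipped over (more than 0.6 rad) (angle between jar_neck's own z axis and vertical above 0.6 rad).
It fails at once if another tool or a bystander is disturbed (moved over 25 mm) (distance of any of driver_handle, brush_handle, vase, gear, caliper, nozzle_box from where it was at the start of the episode above 0.025 m).
It also fails if it takes over 67 s, if anything falls off the work surface, if the arm or the gripper's body presses on something with over 40 N, if the wrist force passes 120 N, or if a joint passes its speed limit or range.

## Robot

A 7-joint arm with a two-finger parallel gripper is mounted at the origin on the work surface. World frame = base frame: x ahead of the robot, y to its left, z up, the work surface at z = 0. Lengths are in m, angles in rad, forces in N, time in s.
With the tool pointing down it reaches from about 0.4 to 0.875 m from the base axis. Payload 19.3 kg.
Tool frame: the origin (TCP) lies midway between the tips of the shut fingers; the grasp point (between the pads) lies 19 mm behind it (bot.pinch_z is the distance from the TCP to the grasp point, in m); z points along the fingers, y is the line along which they close (so a half turn about z gives the same grasp; the last joint's range is limited). The gripper opens to 85 mm and grips with 20 to 120 N. Pads are 22 mm wide; open, the fingers measure 114 mm over their backs; the gripper's body (76 mm by 85 mm) begins 54 mm behind the grasp point. The pads swing forward as they close: fully open they stand 13 mm farther back than shut.
Start: joints at [-1.335, 0.521, -0.036, 1.599, 0.021, 1.021, -0.113], TCP at [0.188, 0.596, 0.231] pointing down, gripper open.
Joint ranges: [-2.91, 2.91], [-0.3, 2.13], [-1.5, 1.42], [0.17, 2.43], [-1.26, 4.41], [0.16, 1.93], [-2.52, 2.52]. Speed limits (rad/s): [1.89, 1.89, 2.39, 2.39, 3.01, 3.01, 3.01].

## Interface

Orientations are given as [roll, pitch, yaw] about the fixed x, y, z axes, in that order (R = Rz(yaw) Ry(pitch) Rx(roll)).
In Python, from workcell import observe, viewer, bot gives the robot as it stands. The module is installed in compiled form; this text tells all that it offers.
- The arm moves only by the tool play_rows, never from a script. Its argument "motion" is a list of rows, each a list of 7 numbers: the shift along the tool's x, y, z in cm, then the turn, a rotation vector about the tool's x, y, z in rad, then the opening, from -1 (shut) to 1 (fully open), so that 0 is half open. A call has exactly 5 rows; each row is the pose to reach, as a shift and turn from the pose commanded when the call began, along the tool's axes at that moment; what a row does not reach only later rows make up. A row lasts 1/10 s, in which the tool goes at most 50 mm and 8.59 degrees, less where a joint would pass 70% of its speed; a pose out of reach is approached as far as the arm can. A call with a gripper value outside its range is refused whole. The fingers move at their own pace and stop on an object; "squeeze" is the grip in N (left out, the last holds). Time passes only in rows, so rows that repeat a pose let the fingers close, or fill a call up. It gives the time, the measured TCP pose, the force, the opening and the grip force at its end, in the units of the state.
- observe(): the state, without advancing time (a new reading comes with each control period).
- viewer.grab_frame(name): name is "side" or "top"; returns (picture, depth): 420x560x3 uint8, red, green, blue; 420x560 float32, m along the optical axis (not along the pixel's ray), 0 where there is no reading.
- viewer.camera_info(name): a dict with "fx", "fy", "cx", "cy" (pixels), "k1" (the pictures are not rectified: a ray, as slopes to the right and down, at radius r is drawn at 1 + k1 r^2 times it, then the intrinsics apply), "R" (3x3) and "t" (3): a world point X has camera coordinates R X + t. Camera axes: x right, y down, z forward; pixel columns grow to the right and rows downward; lengths in m; the calibration is good to about 2 mm. A picture is of the moment at which its call begins. camera_info takes no time and is no camera call.
- bot.job_done(): hands the job in; it is judged then, once.
The state is a dict: "clock": time; "qpos": joint angles; "qd": joint speeds; "joint_efforts": joint torques, N m; "position": TCP position; "tool_rot": TCP orientation; "force": force on the tool from outside, world axes, zero at the start; "moment": the same for the moment, N m; "grip_width": finger opening in m; "finger_force": force on a finger pad.
Only numpy, scipy, OpenCV 4.12 (cv2) and the standard library are available. Lean on these libraries where they do the work, as an engineer would, in place of code of your own. Each camera call takes 0.05 s, during which the arm holds its last target. There are 200 camera calls.

## Working session

There is one attempt and no reset: what is moved stays moved. The work goes in short steps, Python scripts to look and compute and a tool call to move; the robot and the scene stay as the last step left them, time stands still between calls to the robot, and variables do not carry over. Pictures are saved under pics/ and viewed, at most 10 in all, crops included, and the job is handed in when it is done.

Besides the shell and the picture viewer there is one more tool, called after "Emit:" as name(argument=value, ...) on one line, values as JSON. play_rows: Moves the arm, as the interface text tells. Its arguments: {"type":"object","properties":{"motion":{"type":"array"},"squeeze":{"type":"number"}},"required":["motion"]}

```bash
mkdir -p pics; cat > h.py <<'E'
import numpy as np, cv2
from scipy.spatial.transform import Rotation as Ro
from workcell import observe, viewer, bot
def grab(n):
    im,d=viewer.grab_frame(n); return im,d,viewer.camera_info(n)
def save(im,f): cv2.imwrite('pics/'+f,cv2.cvtColor(im,cv2.COLOR_RGB2BGR))
def rays(c,uv):
    K=np.array([[c['fx'],0,c['cx']],[0,c['fy'],c['cy']],[0,0,1.]])
    uv=np.asarray(uv,float).reshape(-1,1,2)
    n=cv2.undistortPoints(uv,K,np.array([c['k1'],0,0,0.]))[:,0]
    return np.c_[n,np.ones(len(n))]
def atz(c,uv,z):
    R=np.array(c['R']);t=np.array(c['t']);o=-R.T@t
    d=rays(c,uv)@R
    return o+d*((z-o[2])/d[:,2])[:,None]
def cloud(c,d):
    v,u=np.mgrid[:d.shape[0],:d.shape[1]]
    r=rays(c,np.c_[u.ravel(),v.ravel()])*d.reshape(-1,1)
    P=(r-np.array(c['t']))@np.array(c['R'])
    P[d.ravel()<=0]=np.nan
    return P.reshape(*d.shape,3)
E
python3 - <<'E'
from h import *
for n in('top','side'):
    im,d,c=grab(n); save(im,n+'0.png'); np.savez(n+'0.npz',im=im,d=d)
    print(n,{k:np.round(v,3).tolist() for k,v in c.items()})
print(observe(),bot.pinch_z)
E
```

```text
top {'fx': 424.916, 'fy': 424.916, 'cx': 275.979, 'cy': 215.156, 'k1': -0.133, 'R': [[-0.02, -1.0, -0.013], [-0.999, 0.021, -0.048], [0.048, 0.012, -0.999]], 't': [0.051, 0.533, 1.256]}
side {'fx': 475.052, 'fy': 475.052, 'cx': 273.593, 'cy': 209.261, 'k1': -0.143, 'R': [[0.773, -0.634, -0.021], [-0.395, -0.454, -0.799], [0.497, 0.625, -0.602]], 't': [-0.384, 0.305, 0.878]}
{'clock': 0.1, 'qpos': array([-1.33524624,  0.52198175, -0.03634091,  1.59991816,  0.02119791,
        1.02106111, -0.11278839]), 'qd': array([-0.00058407, -0.00068088, -0.00170462, -0.00179907, -0.00081728,
        0.00071551,  0.00084555]), 'joint_efforts': array([ 3.38294005e-03, -9.28481698e+01,  1.98367484e+00, -3.70533872e+01,
        1.81346212e-02,  5.39166445e-03, -4.61479328e-05]), 'position': array([0.18806888, 0.59574282, 0.23077784]), 'tool_rot': array([-3.14061076e+00,  5.77489235e-05,  2.83585322e+00]), 'force': array([ 0.20837289,  0.18344413, -0.11435142]), 'moment': array([0.00842359, 0.02305443, 0.0376957 ]), 'finger_force': 0.0, 'grip_width': 0.0855419739013977} 0.0187
```

View pics/top0.png

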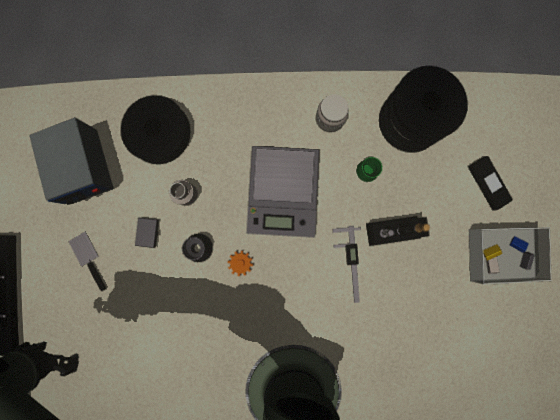

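View pics/side0.png

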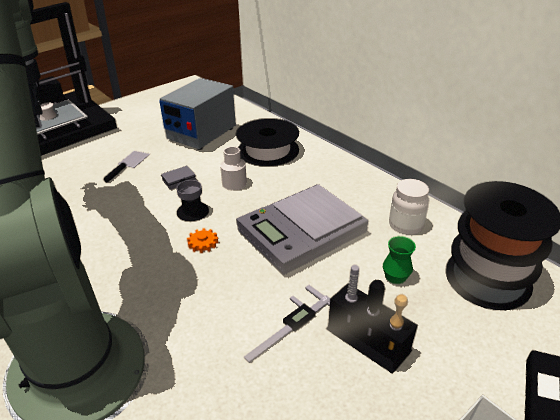

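Top view: scale (283,190) with its panel toward the robot and the dark well near (302,222). Open jar is at (182,190), funnel in stand at (197,247), and the rack at (398,231) with probe left, driver middle and brush right. Side view agrees: probe at (353,285).

```bash
python3 - <<'E'
from h import *
c=viewer.camera_info('top'); f=np.load('top0.npz'); im,d=f['im'],f['d']; P=cloud(c,d)
cs=viewer.camera_info('side'); g=np.load('side0.npz'); Ps=cloud(cs,g['d'])
def fit(m,nm):
    q=P[m]; (x,y),r=cv2.minEnclosingCircle(q[:,:2].astype(np.float32)); print(nm,m.sum(),np.round([x,y,r],4),'med z',np.round(np.nanmedian(q[:,2]),4))
def box(u0,v0,u1,v1):
    b=np.zeros(d.shape,bool); b[v0:v1,u0:u1]=1; return b
z=P[...,2]
fit(box(160,170,205,210)&(z>.1),'jar top')
fit(box(180,230,215,265)&(z>.065),'funnel')
sb=box(235,135,335,245)
for nm,lo,hi in(('scale',.038,.06),('pan',.051,.06)):
    m=sb&(z>lo)&(z<hi); r=cv2.minAreaRect(P[m][:,:2].astype(np.float32)); print(nm,m.sum(),r)
m=sb&(z>.04)&(z<.06); a,b_=P[m][:,:2],z[m]
print('table z',np.nanmedian(z[300:340,400:450]),'panel z',np.nanmedian(z[226:234,262:300]),'pan z',np.nanmedian(z[160:195,265:305]))
for nm,bx in(('probe',(380,225,396,240)),('driver',(396,222,412,240)),('brush',(416,218,434,240))):
    fit(box(*bx)&(z>.125),nm)
rb=box(360,208,440,252)&(z>.075)&(z<.095); print('rack',cv2.minAreaRect(P[rb][:,:2].astype(np.float32)), np.median(z[rb]))
# side view tools
for nm,bx in(('probe',(340,255,362,300)),('driver',(366,272,386,310)),('brush',(393,285,412,325))):
    u0,v0,u1,v1=bx; q=Ps[v0:v1,u0:u1].reshape(-1,3); q=q[(q[:,2]>.1)&(q[:,0]>.3)&(q[:,2]<.2)]; print('side',nm,len(q),np.round(np.median(q,0),4),np.round(q[:,2].max(),3))
a=cv2.resize(im[200:250,235:325],None,fx=8,fy=8,interpolation=cv2.INTER_CUBIC); save(a,'c1.png')
E
```

```text
jar top 82 [0.6049 0.3144 0.024 ] med z 0.1087
funnel 111 [0.4415 0.2772 0.0331] med z 0.0801
scale 5832 ((0.6027745604515076, 0.020102649927139282), (0.19995976984500885, 0.2609141170978546), 85.57688903808594)
pan 2828 ((0.5993307828903198, 0.02110835164785385), (0.18479932844638824, 0.252643346786499), 83.85807037353516)
table z 0.001268542658048775 panel z 0.04613785376672341 pan z 0.05555374124250252
probe 48 [ 0.4741 -0.2619  0.0086] med z 0.1643
driver 101 [ 0.4793 -0.3104  0.014 ] med z 0.1582
brush 57 [ 0.487  -0.3617  0.0109] med z 0.1592
rack ((0.4799959063529968, -0.31304365396499634), (0.054276954382658005, 0.16147126257419586), 7.243609428405762) 0.08691117078120607
side probe 255 [ 0.4695 -0.2676  0.141 ] 0.171
side driver 436 [ 0.472  -0.3191  0.1438] 0.163
side brush 310 [ 0.4815 -0.3662  0.1462] 0.164
```

View pics/c1.png

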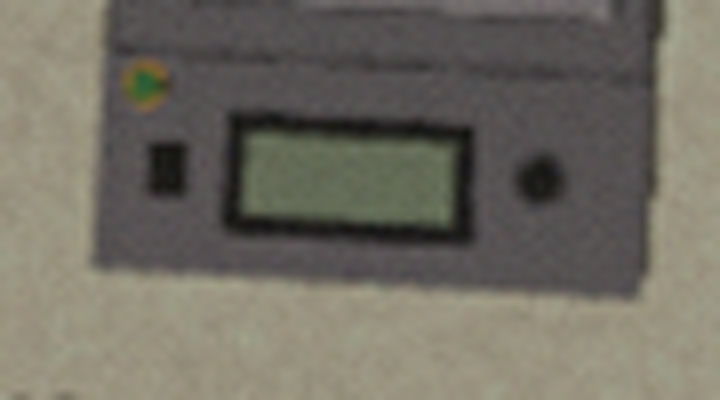

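The crop shows the round dark well at crop (541,180), i.e. pixel (302.1,222), and the power key at crop (167,169). Sizes and heights agree with what was given.

```bash
cat >> h.py <<'E'
YAW=1.697
def go(x,y,z,yaw=YAW):
    s=observe(); R=Ro.from_euler('xyz',s['tool_rot']); T=Ro.from_euler('xyz',[np.pi,0,yaw])
    print('pos',np.round(s['position'],4),'F',np.round(s['force'],1),'w',round(s['grip_width'],4),'ff',round(s['finger_force'],1),'t',round(s['clock'],2))
    print('shift cm',np.round(R.inv().apply(np.array([x,y,z])-s['position'])*100,2),'turn',np.round((R.inv()*T).as_rotvec(),3))
E
python3 - <<'E'
from h import *
c=viewer.camera_info('top'); f=np.load('top0.npz'); im=f['im']
g=cv2.cvtColor(im,cv2.COLOR_RGB2GRAY)[214:230,294:311]; m=(g<45).astype(np.uint8)
n,l,s,ce=cv2.connectedComponentsWithStats(m); i=1+np.argmax(s[1:,4]); print(s[i],ce[i]+[294,214])
w=atz(c,[ce[i]+[294,214]],.045)[0]; p=atz(c,[[235+167/8-.5,200+169/8-.5]],.051)[0]
a=np.radians(-4.42); A=np.array([[np.cos(a),-np.sin(a)],[np.sin(a),np.cos(a)]]); o=np.array([.6028,.0201])
print('well',w,A.T@(w[:2]-o),'power',p,A.T@(p[:2]-o),'pan',o+A@[.04,0])
go(.605,.314,.17)
E
```

```text
[ 6  6  5  5 20] [302.05 222.1 ]
well [ 0.51020745 -0.03560828  0.045     ] [-0.0880239  -0.06267844] power [0.51709717 0.09972933 0.051     ] [-0.09158474  0.07278764] pan [0.64268104 0.01701732]
pos [0.1881 0.5957 0.2308] F [ 0.2  0.2 -0.1] w 0.0855 ff 0.0 t 0.1
shift cm [-48.24 -14.31   6.09] turn [-1.000e-03  1.000e-03  1.139e+00]
```

Emit:
play_rows(motion=[[-5, -1.4, 0, 0, 0, 0.149, 1], [-10, -2.9, 0, 0, 0, 0.298, 1], [-15, -4.3, 0, 0, 0, 0.447, 1], [-20, -5.8, 0, 0, 0, 0.596, 1], [-25, -7.2, 0, 0, 0, 0.745, 1]])

```text
clock: 0.6
position: [0.3977, 0.4562, 0.2312]
tool_rot: [-3.141, 0.0, 2.085]
force: [0.6, -0.1, -0.6]
grip_width: 0.0853
finger_force: 0.0
```

```bash
python3 -c "
from h import *
go(.605,.314,.17)"
```

```text
pos [0.3977 0.4562 0.2312] F [ 0.6 -0.1 -0.6] w 0.0853 ff 0.0 t 0.6
shift cm [-22.57  11.06   6.12] turn [-0.     0.     0.388]
```

Emit:
play_rows(motion=[[-4.2, 2.1, 0, 0, 0, 0.1, 1], [-8.6, 4.2, 0, 0, 0, 0.2, 1], [-13, 6.4, 0, 0, 0, 0.3, 1], [-17.5, 8.6, 1, 0, 0, 0.388, 1], [-22, 10.8, 2, 0, 0, 0.388, 1]])

```text
clock: 1.1
position: [0.599, 0.3205, 0.2114]
tool_rot: [3.142, 0.0, 1.7]
force: [0.7, 1.1, -0.0]
grip_width: 0.0852
finger_force: 0.0
```

Emit:
play_rows(motion=[[0, 0, 0.5, 0, 0, 0, 1], [0, 0, 1.5, 0, 0, 0, 1], [0, 0, 2.5, 0, 0, 0, 1], [0, 0, 3, 0, 0, 0, 1], [0, 0, 3, 0, 0, 0, 1]])

```text
clock: 1.6
position: [0.5966, 0.3223, 0.1809]
tool_rot: [-3.14, 0.0, 1.704]
force: [0.5, 0.1, 0.1]
grip_width: 0.0852
finger_force: 0.0
```

```bash
python3 - <<'E'
from h import *
go(.605,.314,.078)
im,d,c=grab('side'); save(im[120:320,130:330].repeat(3,0).repeat(3,1),'s1.png')
E
```

```text
pos [0.5966 0.3223 0.1809] F [0.5 0.1 0.1] w 0.0852 ff 0.0 t 1.6
shift cm [-0.94  0.73 10.29] turn [-0.001  0.     0.007]
```

View pics/s1.png

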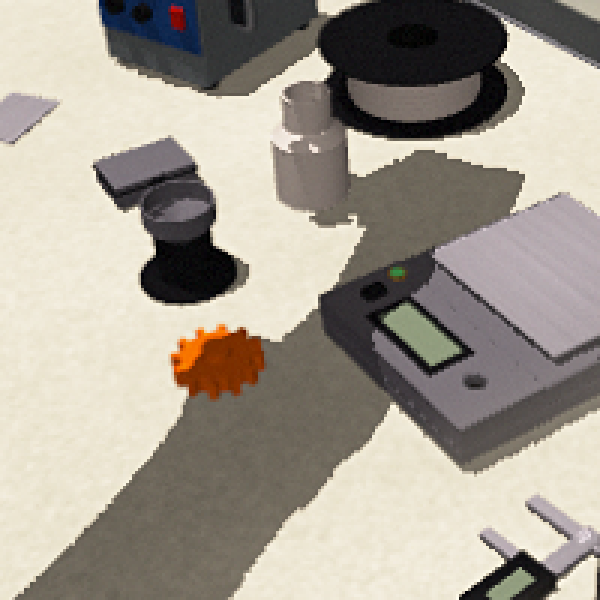

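The crop shows the jar upright at crop (310,140), the funnel in its stand at (178,210), and the well at (475,381). The gripper is just above the crop. Descending onto the neck.

Emit:
play_rows(motion=[[-0.5, 0.4, 1, 0, 0, 0, 1], [-0.94, 0.73, 3, 0, 0, 0.007, 1], [-0.94, 0.73, 6, 0, 0, 0.007, 1], [-0.94, 0.73, 9, 0, 0, 0.007, 1], [-0.94, 0.73, 10.3, 0, 0, 0.007, 1]])

```text
clock: 2.15
position: [0.6053, 0.3124, 0.0759]
tool_rot: [-3.139, 0.001, 1.696]
force: [-0.8, 0.9, -0.7]
grip_width: 0.0852
finger_force: 0.0
```

Emit:
play_rows(motion=[[0, 0, 0, 0, 0, 0, 1], [0, 0, 0, 0, 0, 0, 0.3], [0, 0, 0, 0, 0, 0, 0], [0, 0, 0, 0, 0, 0, -0.3], [0, 0, 0, 0, 0, 0, -0.3]], squeeze=30)

```text
clock: 2.65
position: [0.6069, 0.3136, 0.0803]
tool_rot: [3.14, -0.001, 1.696]
force: [-0.5, -0.7, 7.8]
grip_width: 0.0464
finger_force: 30.1
```

```bash
python3 -c "
from h import *
go(.655,.017,.078+.1)"
```

```text
pos [0.6069 0.3136 0.0803] F [-0.5 -0.7  7.8] w 0.0464 ff 30.1 t 2.65
shift cm [-30.02   1.09  -9.79] turn [ 0.002 -0.001 -0.001]
```

Emit:
play_rows(motion=[[0, 0, -1, 0, 0, 0, -0.3], [0, 0, -3, 0, 0, 0, -0.3], [0, 0, -6, 0, 0, 0, -0.3], [-1, 0, -9, 0, 0, 0, -0.3], [-4, 0.1, -10, 0, 0, 0, -0.3]])

```text
clock: 3.15
position: [0.6125, 0.2767, 0.1827]
tool_rot: [3.138, -0.003, 1.7]
force: [1.4, -0.3, -1.9]
grip_width: 0.0461
finger_force: 31.2
```

Emit:
play_rows(motion=[[-4, 0.1, 0, 0, 0, 0, -0.3], [-8, 0.3, 0, 0, 0, 0, -0.3], [-12.5, 0.5, 0, 0, 0, 0, -0.3], [-17, 0.7, 0, 0, 0, 0, -0.3], [-20.5, 0.8, 0, 0, 0, 0, -0.3]])

```text
clock: 3.65
position: [0.646, 0.0681, 0.1801]
tool_rot: [3.14, 0.001, 1.694]
force: [1.4, 0.8, -0.7]
grip_width: 0.0462
finger_force: 31.2
```

```bash
python3 -c "
from h import *
go(.655,.017,.14)"
```

```text
pos [0.646  0.0681 0.1801] F [ 1.4  0.8 -0.7] w 0.0462 ff 31.2 t 3.65
shift cm [-5.18  0.26  4.01] turn [ 0.001  0.001 -0.003]
```

Emit:
play_rows(motion=[[-1.8, 0.1, 0, 0, 0, 0, -0.3], [-3.5, 0.2, 0.5, 0, 0, 0, -0.3], [-4.7, 0.26, 1, 0, 0, 0, -0.3], [-5.1, 0.26, 1.8, 0, 0, 0, -0.3], [-5.1, 0.26, 2.6, 0, 0, 0, -0.3]])

```text
clock: 4.15
position: [0.6544, 0.0214, 0.1518]
tool_rot: [-3.141, -0.0, 1.696]
force: [-0.4, 0.1, -1.0]
grip_width: 0.0462
finger_force: 31.2
```

Emit:
play_rows(motion=[[0, 0, 0.5, 0, 0, 0, -0.3], [0, 0, 0.9, 0, 0, 0, -0.3], [0, 0, 1.1, 0, 0, 0, -0.3], [0, 0, 1.2, 0, 0, 0, -0.3], [0, 0, 1.2, 0, 0, 0, -0.3]])

```text
clock: 4.65
position: [0.6546, 0.0212, 0.1408]
tool_rot: [3.142, -0.0, 1.696]
force: [0.7, -0.0, -0.8]
grip_width: 0.0464
finger_force: 31.2
```

Emit:
play_rows(motion=[[0, 0, 0.1, 0, 0, 0, -0.3], [0, 0, 0.2, 0, 0, 0, -0.3], [0, 0, 0.3, 0, 0, 0, -0.3], [0, 0, 0.4, 0, 0, 0, -0.3], [0, 0, 0.4, 0, 0, 0, -0.3]])

```text
clock: 5.15
position: [0.6545, 0.0209, 0.1366]
tool_rot: [-3.141, 0.0, 1.696]
force: [-0.3, -0.3, -0.6]
grip_width: 0.0467
finger_force: 31.2
```

```bash
python3 - <<'E'
from h import *
go(.655,.017,.135)
im,d,c=grab('side'); P=cloud(c,d); save(im[120:270,230:380].repeat(4,0).repeat(4,1),'s2.png')
E
```

```text
pos [0.6545 0.0209 0.1366] F [-0.3 -0.3 -0.6] w 0.0467 ff 31.2 t 5.15
shift cm [-0.4   0.    0.16] turn [-0.     0.    -0.001]
```

View pics/s2.png

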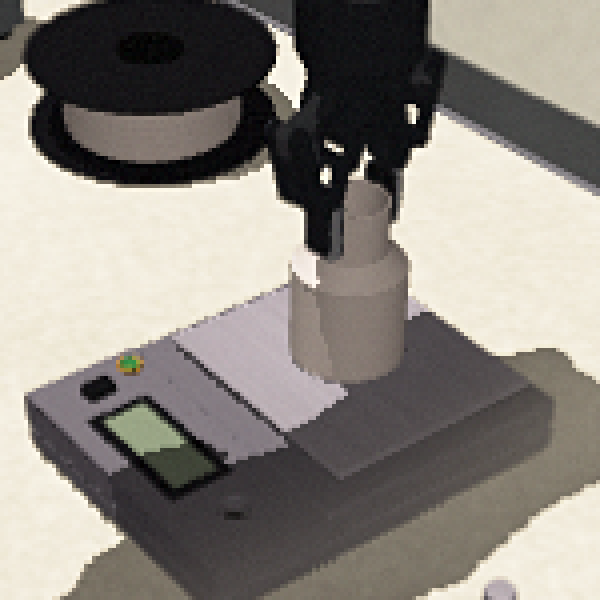

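The crop shows the jar upright, gripped by its neck at crop (365,215), with its foot over the pan at (350,375). Lowering until contact.

Emit:
play_rows(motion=[[0, 0, 0.1, 0, 0, 0, -0.3], [0, 0, 0.1, 0, 0, 0, -0.3], [0, 0, 0.2, 0, 0, 0, -0.3], [0, 0, 0.2, 0, 0, 0, -0.3], [0, 0, 0.2, 0, 0, 0, -0.3]])

```text
clock: 5.7
position: [0.6546, 0.0209, 0.1354]
tool_rot: [3.141, -0.0, 1.696]
force: [-4.1, 0.1, 7.7]
grip_width: 0.0467
finger_force: 32.0
```

Emit:
play_rows(motion=[[0, 0, 0.1, 0, 0, 0, -0.3], [0, 0, 0.1, 0, 0, 0, -0.3], [0, 0, 0.1, 0, 0, 0, -0.3], [0, 0, 0.1, 0, 0, 0, -0.3], [0, 0, 0.1, 0, 0, 0, -0.3]])

```text
clock: 6.2
position: [0.6547, 0.0209, 0.1353]
tool_rot: [3.141, -0.0, 1.696]
force: [-8.7, 0.3, 22.4]
grip_width: 0.0465
finger_force: 33.2
```

Emit:
play_rows(motion=[[0, 0, -0.1, 0, 0, 0, -0.3], [0, 0, -0.15, 0, 0, 0, 0], [0, 0, -0.15, 0, 0, 0, 0.4], [0, 0, -0.15, 0, 0, 0, 1], [0, 0, -0.15, 0, 0, 0, 1]])

```text
clock: 6.7
position: [0.6545, 0.021, 0.1351]
tool_rot: [-3.141, 0.0, 1.696]
force: [-0.5, -0.2, -0.7]
grip_width: 0.0847
finger_force: 0.0
```

Emit:
play_rows(motion=[[0, 0, 0, 0, 0, 0, 1], [0, 0, -1, 0, 0, 0, 1], [0, 0, -3, 0, 0, 0, 1], [0, 0, -6, 0, 0, 0, 1], [2, 0, -9, 0, 0, 0, 1]])

```text
clock: 7.2
position: [0.6521, 0.038, 0.227]
tool_rot: [3.141, 0.002, 1.692]
force: [-0.1, -1.0, 0.5]
grip_width: 0.0854
finger_force: 0.0
```

```bash
python3 -c "
from h import *
go(.4415,.277,.17)"
```

```text
pos [0.6521 0.038  0.227 ] F [-0.1 -1.   0.5] w 0.0854 ff 0.0 t 7.2
shift cm [ 26.28 -18.02   5.66] turn [ 0.     0.002 -0.005]
```

Emit:
play_rows(motion=[[3, -2, 0, 0, 0, 0, 1], [6.8, -4.7, 0, 0, 0, 0, 1], [10.8, -7.4, 0, 0, 0, 0, 1], [14.8, -10.1, 0, 0, 0, 0, 1], [18.8, -12.9, 0, 0, 0, 0, 1]])

```text
clock: 7.7
position: [0.4994, 0.2125, 0.2261]
tool_rot: [3.141, -0.0, 1.696]
force: [0.7, 0.8, -1.4]
grip_width: 0.085
finger_force: 0.0
```

Emit:
play_rows(motion=[[3, -2, 0.5, 0, 0, 0, 1], [5.5, -3.8, 1.5, 0, 0, 0, 1], [7, -4.9, 3, 0, 0, 0, 1], [7, -4.9, 4.5, 0, 0, 0, 1], [7, -4.9, 5.5, 0, 0, 0, 1]])

```text
clock: 8.2
position: [0.443, 0.275, 0.1701]
tool_rot: [3.141, -0.0, 1.697]
force: [1.0, -0.3, 0.4]
grip_width: 0.0857
finger_force: 0.0
```

```bash
python3 - <<'E'
from h import *
go(.4415,.277,.057)
im,d,c=grab('top'); P=cloud(c,d); z=P[...,2]
b=np.zeros(z.shape,bool); b[140:215,240:330]=1
q=P[b&(z>.155)&(z<.175)]; (x,y),r=cv2.minEnclosingCircle(q[:,:2].astype(np.float32)); print('jar mouth',len(q),x,y,r,np.median(q[:,2]))
E
```

```text
pos [0.443  0.275  0.1701] F [ 1.  -0.3  0.4] w 0.0857 ff 0.0 t 8.2
shift cm [ 0.21 -0.12 11.31] turn [ 0. -0. -0.]
jar mouth 74 0.6524904370307922 0.02320358157157898 0.023110169917345047 0.16500915418336293
```

Emit:
play_rows(motion=[[0.1, 0, 2.5, 0, 0, 0, 1], [0.1, 0, 5.5, 0, 0, 0, 1], [0.1, 0, 8.5, 0, 0, 0, 1], [0.1, 0, 11, 0, 0, 0, 1], [0.1, 0, 12.3, 0, 0, 0, 1]])

```text
clock: 8.75
position: [0.4433, 0.2748, 0.046]
tool_rot: [-3.14, 0.001, 1.695]
force: [-0.1, 0.7, -0.2]
grip_width: 0.0852
finger_force: 0.0
```

Emit:
play_rows(motion=[[0, 0, 0, 0, 0, 0, 1], [0, 0, 0, 0, 0, 0, 0.7], [0, 0, 0, 0, 0, 0, 0.5], [0, 0, 0, 0, 0, 0, 0.3], [0, 0, 0, 0, 0, 0, 0.2]], squeeze=25)

```text
clock: 9.25
position: [0.4431, 0.2758, 0.0486]
tool_rot: [3.141, -0.001, 1.696]
force: [-5.0, -2.1, 5.6]
grip_width: 0.0654
finger_force: 26.2
```

```bash
python3 -c "
from h import *
go(.6545,.0215,.24)"
```

```text
pos [0.4431 0.2758 0.0486] F [-5.  -2.1  5.6] w 0.0654 ff 26.2 t 9.25
shift cm [-27.85  17.81 -19.15] turn [ 0.    -0.001 -0.001]
```

Emit:
play_rows(motion=[[0, 0, -1, 0, 0, 0, 0.2], [0, 0, -4, 0, 0, 0, 0.2], [0, 0, -8, 0, 0, 0, 0.2], [0, 0, -12.5, 0, 0, 0, 0.2], [-2, 1.3, -16, 0, 0, 0, 0.2]])

```text
clock: 9.75
position: [0.4578, 0.2593, 0.2112]
tool_rot: [3.14, -0.003, 1.699]
force: [0.9, 0.0, -1.0]
grip_width: 0.0654
finger_force: 28.1
```

Emit:
play_rows(motion=[[-3, 1.9, -2, 0, 0, 0, 0.2], [-6.5, 4.2, -3, 0, 0, 0, 0.2], [-10, 6.4, -3.5, 0, 0, 0, 0.2], [-13.8, 8.8, -3.5, 0, 0, 0, 0.2], [-17.5, 11.2, -3.5, 0, 0, 0, 0.2]])

```text
clock: 10.25
position: [0.5926, 0.0961, 0.2444]
tool_rot: [3.139, -0.001, 1.696]
force: [0.8, 0.2, -0.8]
grip_width: 0.0651
finger_force: 28.1
```

```bash
python3 -c "
from h import *
go(.6545,.0215,.235)"
```

```text
pos [0.5926 0.0961 0.2444] F [ 0.8  0.2 -0.8] w 0.0651 ff 28.1 t 10.25
shift cm [-8.18  5.21  0.95] turn [ 0.002 -0.001 -0.001]
```

Emit:
play_rows(motion=[[-2.5, 1.6, 0, 0, 0, 0, 0.2], [-5, 3.2, 0, 0, 0, 0, 0.2], [-7, 4.5, 0, 0, 0, 0, 0.2], [-8, 5.1, 0, 0, 0, 0, 0.2], [-8, 5.1, 0, 0, 0, 0, 0.2]])

```text
clock: 10.75
position: [0.6524, 0.0235, 0.2431]
tool_rot: [3.141, 0.001, 1.694]
force: [-0.4, 0.3, -0.4]
grip_width: 0.0654
finger_force: 28.1
```

```bash
python3 - <<'E'
from h import *
go(.6545,.0215,.20)
im,d,c=grab('side'); P=cloud(c,d); save(im[110:260,250:400].repeat(4,0).repeat(4,1),'s3.png'); np.savez('s3.npz',im=im,P=P)
b=np.zeros(d.shape,bool); b[110:260,250:400]=1
rad=np.hypot(P[...,0]-.6545,P[...,1]-.0215)<.05
import sys
for lo in np.arange(.13,.27,.008):
    m=b&rad&(P[...,2]>lo)&(P[...,2]<lo+.008)
    v,u=np.nonzero(m)
    if len(u): print(round(lo,3),len(u),u.min(),u.max(),v.min(),v.max(),np.round(np.median(P[m],0),4))
E
```

```text
pos [0.6524 0.0235 0.2431] F [-0.4  0.3 -0.4] w 0.0654 ff 28.1 t 10.75
shift cm [-0.22  0.18  4.31] turn [ 0.001  0.001 -0.003]
0.13 55 307 327 174 187 [0.637  0.0064 0.1337]
0.138 78 308 327 172 184 [0.6448 0.0106 0.1423]
0.146 93 308 327 168 181 [0.6513 0.0181 0.1503]
0.154 109 308 327 166 178 [0.6528 0.0186 0.1577]
0.162 59 308 327 165 175 [0.6535 0.0227 0.1635]
0.202 20 311 322 154 157 [0.6449 0.0154 0.2069]
0.21 35 311 322 151 155 [0.6423 0.0146 0.2142]
0.218 36 311 323 148 152 [0.6417 0.0147 0.222 ]
0.226 36 311 323 146 149 [0.6426 0.0137 0.2292]
0.234 35 311 324 143 146 [0.6408 0.0121 0.2372]
0.242 29 304 326 132 145 [0.6501 0.0224 0.2491]
0.25 112 303 331 127 144 [0.6669 0.0303 0.2549]
0.258 141 303 333 125 142 [0.6488 0.009  0.262 ]
0.266 160 303 333 121 139 [0.6495 0.0095 0.2699]
```

View pics/s3.png

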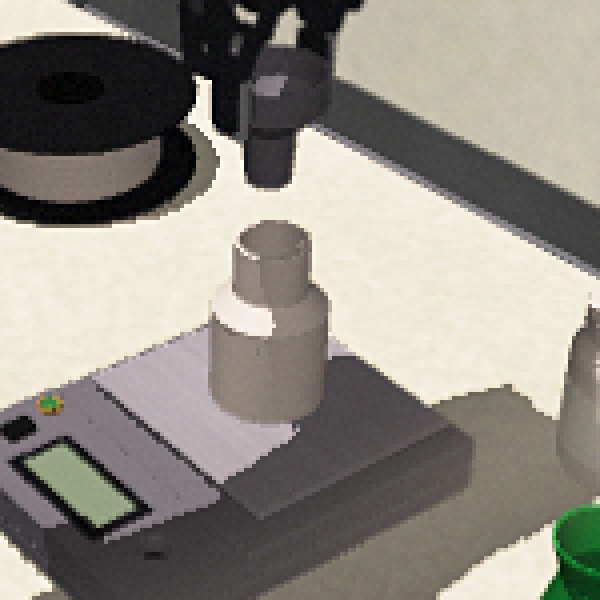

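The crop shows the funnel's stem (crop 268,160) above the open mouth (272,240), about 1 px left of the neck's axis. Shifting by about 2 mm and lowering.

Emit:
play_rows(motion=[[-0.17, 0.16, 0.5, 0, 0, 0, 0.2], [-0.17, 0.16, 1.5, 0, 0, 0, 0.2], [-0.17, 0.16, 2.7, 0, 0, 0, 0.2], [-0.17, 0.16, 3.6, 0, 0, 0, 0.2], [-0.17, 0.16, 4, 0, 0, 0, 0.2]])

```text
clock: 11.3
position: [0.6532, 0.0234, 0.2006]
tool_rot: [-3.14, -0.0, 1.696]
force: [0.8, -0.9, -1.5]
grip_width: 0.0651
finger_force: 28.1
```

Emit:
play_rows(motion=[[0, 0, 0.6, 0, 0, 0, 0.2], [0, 0, 1.2, 0, 0, 0, 0.2], [0, 0, 1.8, 0, 0, 0, 0.2], [0, 0, 2.3, 0, 0, 0, 0.2], [0, 0, 2.5, 0, 0, 0, 0.2]])

```text
clock: 11.8
position: [0.6537, 0.0232, 0.1766]
tool_rot: [-3.141, 0.0, 1.696]
force: [0.2, -0.5, -0.0]
grip_width: 0.065
finger_force: 28.1
```

Emit:
play_rows(motion=[[0, 0, 0.2, 0, 0, 0, 0.2], [0, 0, 0.4, 0, 0, 0, 0.2], [0, 0, 0.6, 0, 0, 0, 0.2], [0, 0, 0.7, 0, 0, 0, 0.2], [0, 0, 0.8, 0, 0, 0, 0.2]])

```text
clock: 12.3
position: [0.6539, 0.0232, 0.1692]
tool_rot: [3.141, 0.0, 1.696]
force: [0.7, -0.2, -0.1]
grip_width: 0.065
finger_force: 28.1
```

Emit:
play_rows(motion=[[0, 0, 0.1, 0, 0, 0, 0.2], [0, 0, 0.2, 0, 0, 0, 0.2], [0, 0, 0.3, 0, 0, 0, 0.2], [0, 0, 0.35, 0, 0, 0, 0.2], [0, 0, 0.35, 0, 0, 0, 0.2]])

```text
clock: 12.8
position: [0.654, 0.0231, 0.1658]
tool_rot: [3.141, 0.0, 1.696]
force: [-0.0, -0.7, 2.0]
grip_width: 0.0653
finger_force: 28.2
```

Emit:
play_rows(motion=[[0, 0, 0, 0, 0, 0, 0.2], [0, 0, 0.1, 0, 0, 0, 0.2], [0, 0, 0.1, 0, 0, 0, 0.2], [0, 0, 0.2, 0, 0, 0, 0.2], [0, 0, 0.2, 0, 0, 0, 0.2]])

```text
clock: 13.3
position: [0.6544, 0.0229, 0.1644]
tool_rot: [3.14, 0.0, 1.695]
force: [-0.8, -2.1, 9.8]
grip_width: 0.0647
finger_force: 29.1
```

Emit:
play_rows(motion=[[0, 0, -0.1, 0, 0, 0, 0.2], [0, 0, -0.1, 0, 0, 0, 0.5], [0, 0, -0.1, 0, 0, 0, 0.8], [0, 0, -0.1, 0, 0, 0, 1], [0, 0, -0.1, 0, 0, 0, 1]])

```text
clock: 13.8
position: [0.6537, 0.0233, 0.1645]
tool_rot: [-3.141, -0.0, 1.696]
force: [-0.3, 0.1, 0.5]
grip_width: 0.0856
finger_force: 0.0
```

Emit:
play_rows(motion=[[0, 0, 0, 0, 0, 0, 1], [0, 0, -0.7, 0, 0, 0, 1], [0, 0, -2, 0, 0, 0, 1], [0, 0, -4, 0, 0, 0, 1], [0, 0, -7, 0, 0, 0, 1]])

```text
clock: 14.3
position: [0.6534, 0.0232, 0.2356]
tool_rot: [-3.14, 0.0, 1.696]
force: [0.6, -0.2, 1.2]
grip_width: 0.0855
finger_force: 0.0
```

```bash
python3 - <<'E'
from h import *
go(.476,-.263,.20)
E
```

```text
pos [0.6534 0.0232 0.2356] F [ 0.6 -0.2  1.2] w 0.0855 ff 0.0 t 14.3
shift cm [-26.18 -21.16   3.59] turn [-0.001  0.    -0.001]
```

Emit:
play_rows(motion=[[-3, -2.4, 0, 0, 0, 0, 1], [-6.8, -5.5, 0, 0, 0, 0, 1], [-10.6, -8.6, 0, 0, 0, 0, 1], [-14.4, -11.7, 0, 0, 0, 0, 1], [-18.2, -14.8, 0, 0, 0, 0, 1]])

```text
clock: 14.8
position: [0.5287, -0.1774, 0.236]
tool_rot: [3.14, 0.0, 1.696]
force: [0.8, -0.6, -0.3]
grip_width: 0.0852
finger_force: 0.0
```

Emit:
play_rows(motion=[[-3, -2.4, 0, 0, 0, 0, 1], [-5.8, -4.7, 0, 0, 0, 0, 1], [-7.6, -6.1, 0, 0, 0, 0, 1], [-7.7, -6.2, 0, 0, 0, 0, 1], [-7.7, -6.2, 0, 0, 0, 0, 1]])

```text
clock: 15.3
position: [0.4779, -0.2602, 0.2356]
tool_rot: [3.14, 0.0, 1.695]
force: [-0.1, -0.3, 1.0]
grip_width: 0.0858
finger_force: 0.0
```

```bash
python3 - <<'E'
from h import *
go(.476,-.263,.11)
im,d,c=grab('top'); P=cloud(c,d); z=P[...,2]
b=np.zeros(z.shape,bool); b[140:215,240:330]=1
q=P[b&(z>.18)&(z<.21)]; (x,y),r=cv2.minEnclosingCircle(q[:,:2].astype(np.float32)); print('funnel',len(q),x,y,r,np.median(q[:,2]))
im,d,c=grab('side'); save(im[110:310,240:430].repeat(3,0).repeat(3,1),'s4.png')
E
```

```text
pos [ 0.4779 -0.2602  0.2356] F [-0.1 -0.3  1. ] w 0.0858 ff 0.0 t 15.3
shift cm [-0.25 -0.24 12.56] turn [ 0.001  0.    -0.002]
funnel 129 0.6526626348495483 0.02308127097785473 0.03340984880924225 0.19528992879299753
```

View pics/s4.png

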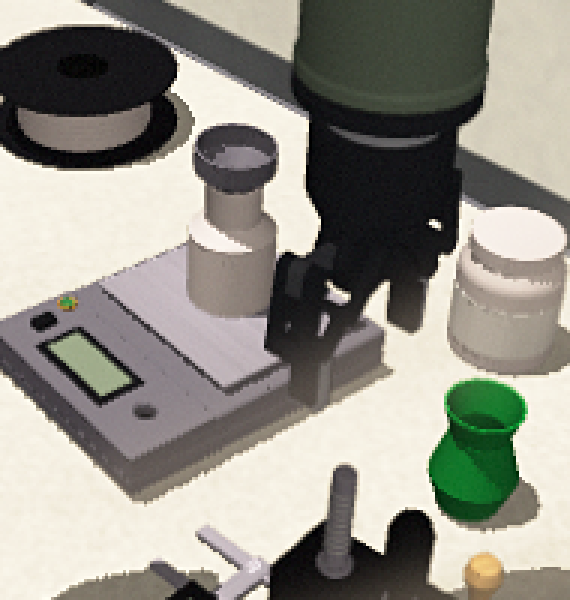

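The crop shows the funnel seated upright in the jar (235,160). The probe handle is at (342,515), and the fingers are still above it. Going down onto the probe.

Emit:
play_rows(motion=[[-0.25, -0.24, 2, 0, 0, 0, 1], [-0.25, -0.24, 5, 0, 0, 0, 1], [-0.25, -0.24, 8, 0, 0, 0, 1], [-0.25, -0.24, 11, 0, 0, 0, 1], [-0.25, -0.24, 12.4, 0, 0, 0, 1]])

```text
clock: 15.9
position: [0.4755, -0.2613, 0.1087]
tool_rot: [-3.139, -0.002, 1.697]
force: [-0.1, 0.8, 0.3]
grip_width: 0.0852
finger_force: 0.0
```

Emit:
play_rows(motion=[[0, 0, 0, 0, 0, 0, 0.6], [0, 0, 0, 0, 0, 0, 0.1], [0, 0, 0, 0, 0, 0, -0.4], [0, 0, 0, 0, 0, 0, -0.8], [0, 0, 0, 0, 0, 0, -0.8]], squeeze=60)

```text
clock: 16.4
position: [0.4761, -0.2629, 0.1115]
tool_rot: [3.14, 0.001, 1.696]
force: [-0.6, 0.8, 9.3]
grip_width: 0.0144
finger_force: 58.3
```

Emit:
play_rows(motion=[[0, 0, 0, 0, 0, 0, -0.8], [0, 0, 0, 0, 0, 0, -0.8], [0, 0, 0, 0, 0, 0, -0.8], [0, 0, 0, 0, 0, 0, -0.8], [0, 0, 0, 0, 0, 0, -0.8]])

```text
clock: 16.9
position: [0.4762, -0.2629, 0.1116]
tool_rot: [3.14, 0.0, 1.696]
force: [-0.4, 0.3, 9.3]
grip_width: 0.0148
finger_force: 58.2
```

Emit:
play_rows(motion=[[0, 0, -1, 0, 0, 0, -0.8], [0, 0, -3, 0, 0, 0, -0.8], [0, 0, -6, 0, 0, 0, -0.8], [0, 0, -9, 0, 0, 0, -0.8], [0, 0, -10, 0, 0, 0, -0.8]])

```text
clock: 17.4
position: [0.4765, -0.2633, 0.2141]
tool_rot: [3.138, 0.002, 1.695]
force: [0.5, -0.1, -1.4]
grip_width: 0.0143
finger_force: 58.4
```

```bash
python3 - <<'E'
from h import *
go(.5123,-.0366,.16)
im,d,c=grab('side'); save(im[200:350,280:430].repeat(4,0).repeat(4,1),'s5.png')
E
```

```text
pos [ 0.4765 -0.2633  0.2141] F [ 0.5 -0.1 -1.4] w 0.0143 ff 58.4 t 17.4
shift cm [22.06  6.35  5.39] turn [ 0.003  0.002 -0.002]
```

View pics/s5.png

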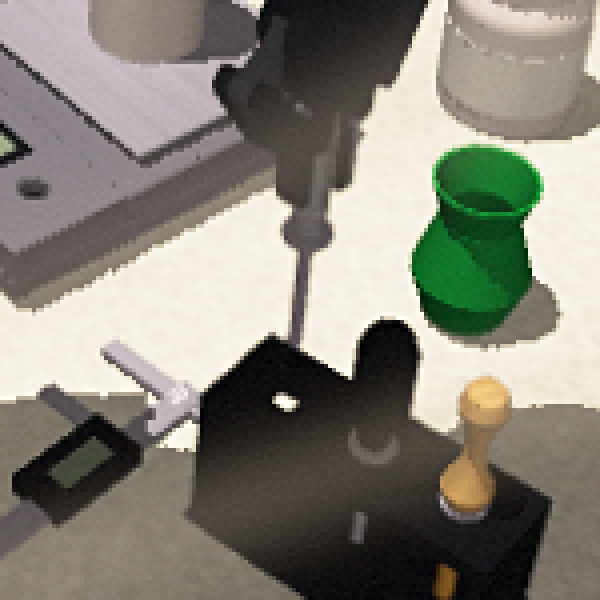

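The probe is lifted clear, its tip at crop (297,345), nearly vertical. The well is at (34,188) and the other tools stand untouched.

```bash
python3 - <<'E'
from h import *
c=viewer.camera_info('side')
print('tip',atz(c,[[280+297/4-.5,200+347/4-.5]],.1185),'flange underside',atz(c,[[280+307/4-.5,200+240/4-.5]],.188))
print('well',atz(c,[[287.9,246.5]],.045))
E
```

```text
tip [[ 0.4755502  -0.26571002  0.1185    ]] flange underside [[ 0.47325486 -0.26579276  0.188     ]]
well [[ 0.50986897 -0.0376664   0.045     ]]
```

Emit:
play_rows(motion=[[2.5, 0.7, 0, 0, 0, 0, -0.8], [6, 1.7, 0, 0, 0, 0, -0.8], [10, 2.9, 0, 0, 0, 0, -0.8], [14, 4, 0, 0, 0, 0, -0.8], [18, 5.2, 0, 0, 0, 0, -0.8]])

```text
clock: 17.95
position: [0.5044, -0.076, 0.2102]
tool_rot: [-3.141, -0.0, 1.696]
force: [0.5, 0.1, -1.1]
grip_width: 0.0145
finger_force: 58.5
```

Emit:
play_rows(motion=[[2, 0.6, 0, 0, 0, 0, -0.8], [3.5, 1, 1, 0, 0, 0, -0.8], [3.9, 1.1, 2.5, 0, 0, 0, -0.8], [3.9, 1.1, 3.5, 0, 0, 0, -0.8], [3.9, 1.1, 4, 0, 0, 0, -0.8]])

```text
clock: 18.45
position: [0.5102, -0.0384, 0.1693]
tool_rot: [-3.14, 0.0, 1.695]
force: [-0.8, -0.1, -0.8]
grip_width: 0.0144
finger_force: 58.5
```

```bash
python3 - <<'E'
from h import *
go(.5123,-.0366,.15)
im,d,c=grab('side'); save(im[180:280,230:350].repeat(6,0).repeat(6,1),'s6.png')
E
```

```text
pos [ 0.5102 -0.0384  0.1693] F [-0.8 -0.1 -0.8] w 0.0144 ff 58.5 t 18.45
shift cm [0.16 0.23 1.93] turn [-0.002  0.    -0.002]
```

View pics/s6.png

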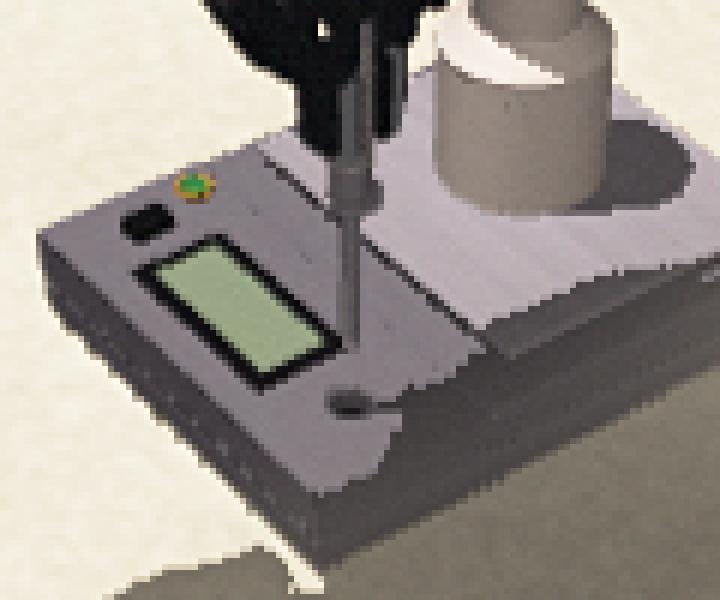

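The tip is at crop (348,347), hanging over the well at (350,403).

```bash
python3 - <<'E'
from h import *
c=viewer.camera_info('side')
print('tip',atz(c,[[287.5,237.3]],.0737),'well',atz(c,[[230+350/6-.5,180+403/6-.5]],.045))
go(.5115,-.036,.15)
E
```

```text
tip [[ 0.50832272 -0.03819329  0.0737    ]] well [[ 0.50938068 -0.03800069  0.045     ]]
pos [ 0.5101 -0.0385  0.1691] F [-0.9  0.1 -1.2] w 0.0144 ff 58.5 t 18.5
shift cm [0.23 0.17 1.91] turn [-0.002  0.    -0.003]
```

Emit:
play_rows(motion=[[0.13, 0.14, 0.5, 0, 0, 0, -0.8], [0.13, 0.14, 1.2, 0, 0, 0, -0.8], [0.13, 0.14, 1.9, 0, 0, 0, -0.8], [0.13, 0.14, 2.5, 0, 0, 0, -0.8], [0.13, 0.14, 2.6, 0, 0, 0, -0.8]])

```text
clock: 19.0
position: [0.5118, -0.0362, 0.144]
tool_rot: [-3.141, -0.0, 1.696]
force: [-0.2, 0.0, -0.7]
grip_width: 0.0148
finger_force: 58.5
```

Emit:
play_rows(motion=[[0, 0, 0.1, 0, 0, 0, -0.8], [0, 0, 0.2, 0, 0, 0, -0.8], [0, 0, 0.3, 0, 0, 0, -0.8], [0, 0, 0.4, 0, 0, 0, -0.8], [0, 0, 0.4, 0, 0, 0, -0.8]])

```text
clock: 19.5
position: [0.5122, -0.0361, 0.1407]
tool_rot: [3.142, 0.0, 1.696]
force: [0.4, 0.2, -1.0]
grip_width: 0.0146
finger_force: 58.5
```

Emit:
play_rows(motion=[[0, 0, 0.1, 0, 0, 0, -0.8], [0, 0, 0.2, 0, 0, 0, -0.8], [0, 0, 0.3, 0, 0, 0, -0.8], [0, 0, 0.4, 0, 0, 0, -0.8], [0, 0, 0.4, 0, 0, 0, -0.8]])

```text
clock: 20.0
position: [0.5121, -0.0361, 0.1366]
tool_rot: [-3.141, -0.0, 1.696]
force: [-0.1, 0.4, -0.7]
grip_width: 0.0147
finger_force: 58.5
```

Emit:
play_rows(motion=[[0, 0, 0.1, 0, 0, 0, -0.8], [0, 0, 0.2, 0, 0, 0, -0.8], [0, 0, 0.3, 0, 0, 0, -0.8], [0, 0, 0.4, 0, 0, 0, -0.8], [0, 0, 0.4, 0, 0, 0, -0.8]])

```text
clock: 20.5
position: [0.5121, -0.0361, 0.1326]
tool_rot: [-3.141, 0.0, 1.696]
force: [-0.9, 0.1, 0.3]
grip_width: 0.0145
finger_force: 58.5
```

In the well at the button (.0370 tip height, force starting to rise). Pressing.

Emit:
play_rows(motion=[[0, 0, 0.1, 0, 0, 0, -0.8], [0, 0, 0.2, 0, 0, 0, -0.8], [0, 0, 0.3, 0, 0, 0, -0.8], [0, 0, 0.4, 0, 0, 0, -0.8], [0, 0, 0.4, 0, 0, 0, -0.8]])

```text
clock: 21.0
position: [0.5122, -0.0361, 0.1287]
tool_rot: [3.142, 0.0, 1.696]
force: [-0.8, 0.8, 2.8]
grip_width: 0.0145
finger_force: 58.7
```

Emit:
play_rows(motion=[[0, 0, 0.1, 0, 0, 0, -0.8], [0, 0, 0.1, 0, 0, 0, -0.8], [0, 0, 0.1, 0, 0, 0, -0.8], [0, 0, 0.1, 0, 0, 0, -0.8], [0, 0, 0.1, 0, 0, 0, -0.8]])

```text
clock: 21.5
position: [0.5123, -0.0362, 0.1279]
tool_rot: [3.141, 0.0, 1.696]
force: [-0.9, -0.5, 6.3]
grip_width: 0.0142
finger_force: 59.2
```

Emit:
play_rows(motion=[[0, 0, 0.1, 0, 0, 0, -0.8], [0, 0, 0.1, 0, 0, 0, -0.8], [0, 0, 0.1, 0, 0, 0, -0.8], [0, 0, 0.1, 0, 0, 0, -0.8], [0, 0, 0.1, 0, 0, 0, -0.8]])

```text
clock: 22.0
position: [0.5126, -0.0362, 0.1274]
tool_rot: [3.14, -0.0, 1.696]
force: [-2.1, -0.4, 15.4]
grip_width: 0.0144
finger_force: 60.4
```

Emit:
play_rows(motion=[[0, 0, -0.5, 0, 0, 0, -0.8], [0, 0, -1.2, 0, 0, 0, -0.8], [0, 0, -2.5, 0, 0, 0, -0.8], [0, 0, -5, 0, 0, 0, -0.8], [0, 0, -8.5, 0, 0, 0, -0.8]])

```text
clock: 22.5
position: [0.5114, -0.0362, 0.2124]
tool_rot: [-3.139, 0.0, 1.696]
force: [0.4, 0.2, -0.3]
grip_width: 0.0142
finger_force: 58.5
```

```bash
python3 - <<'E'
from h import *
go(.4762,-.2630,.2141)
E
```

```text
pos [ 0.5114 -0.0362  0.2124] F [ 0.4  0.2 -0.3] w 0.0142 ff 58.5 t 22.5
shift cm [-22.07  -6.31  -0.15] turn [-0.002  0.    -0.001]
```

Emit:
play_rows(motion=[[-2.5, -0.7, -0.2, 0, 0, 0, -0.8], [-6, -1.7, -0.3, 0, 0, 0, -0.8], [-10, -2.9, -0.3, 0, 0, 0, -0.8], [-14, -4, -0.3, 0, 0, 0, -0.8], [-18, -5.2, -0.3, 0, 0, 0, -0.8]])

```text
clock: 23.0
position: [0.4826, -0.2227, 0.2157]
tool_rot: [3.141, 0.0, 1.696]
force: [1.3, 0.2, -0.5]
grip_width: 0.0144
finger_force: 58.6
```

Emit:
play_rows(motion=[[-1.8, -0.5, 0, 0, 0, 0, -0.8], [-3.3, -0.9, 0, 0, 0, 0, -0.8], [-4.05, -1.1, 0, 0, 0, 0, -0.8], [-4.05, -1.1, 0, 0, 0, 0, -0.8], [-4.05, -1.1, 0, 0, 0, 0, -0.8]])

```text
clock: 23.5
position: [0.4774, -0.2619, 0.2149]
tool_rot: [3.141, -0.0, 1.696]
force: [0.4, 0.2, -0.3]
grip_width: 0.0144
finger_force: 58.6
```

```bash
python3 - <<'E'
from h import *
go(.4762,-.2629,.1116)
E
```

```text
pos [ 0.4774 -0.2619  0.2149] F [ 0.4  0.2 -0.3] w 0.0144 ff 58.6 t 23.5
shift cm [-0.08 -0.13 10.33] turn [ 0.    -0.    -0.001]
```

Emit:
play_rows(motion=[[-0.1, -0.13, 0.5, 0, 0, 0, -0.8], [-0.1, -0.13, 1.2, 0, 0, 0, -0.8], [-0.1, -0.13, 2, 0, 0, 0, -0.8], [-0.1, -0.13, 3, 0, 0, 0, -0.8], [-0.1, -0.13, 4, 0, 0, 0, -0.8]])

```text
clock: 24.0
position: [0.4759, -0.2637, 0.1737]
tool_rot: [-3.141, -0.0, 1.696]
force: [0.5, -1.0, -0.9]
grip_width: 0.0145
finger_force: 58.6
```

Emit:
play_rows(motion=[[0, 0, 1, 0, 0, 0, -0.8], [0, 0, 2.2, 0, 0, 0, -0.8], [0, 0, 3.6, 0, 0, 0, -0.8], [0, 0, 4.8, 0, 0, 0, -0.8], [0, 0, 5.4, 0, 0, 0, -0.8]])

```text
clock: 24.5
position: [0.4755, -0.2637, 0.1192]
tool_rot: [-3.14, -0.001, 1.696]
force: [0.5, -0.3, -1.6]
grip_width: 0.0143
finger_force: 58.6
```

```bash
python3 - <<'E'
from h import *
go(.4762,-.2629,.1116)
E
```

```text
pos [ 0.4755 -0.2637  0.1192] F [ 0.5 -0.3 -1.6] w 0.0143 ff 58.6 t 24.5
shift cm [0.07 0.08 0.76] turn [-0.001 -0.001 -0.001]
```

Emit:
play_rows(motion=[[0.07, 0.08, 0.2, 0, 0, 0, -0.8], [0.07, 0.08, 0.4, 0, 0, 0, -0.8], [0.07, 0.08, 0.6, 0, 0, 0, -0.8], [0.07, 0.08, 0.7, 0, 0, 0, -0.8], [0.07, 0.08, 0.7, 0, 0, 0, -0.8]])

```text
clock: 25.0
position: [0.4768, -0.2632, 0.1138]
tool_rot: [3.141, 0.0, 1.696]
force: [0.6, -0.5, -0.4]
grip_width: 0.0147
finger_force: 58.6
```

Emit:
play_rows(motion=[[0, 0, 0, 0, 0, 0, -0.8], [0, 0, 0.1, 0, 0, 0, -0.8], [0, 0, 0.1, 0, 0, 0, -0.8], [0, 0, 0.1, 0, 0, 0, -0.8], [0, 0, 0.1, 0, 0, 0, -0.8]])

```text
clock: 25.5
position: [0.4767, -0.2631, 0.1128]
tool_rot: [-3.142, 0.0, 1.696]
force: [-0.2, 0.4, -1.0]
grip_width: 0.0146
finger_force: 58.6
```

Emit:
play_rows(motion=[[0, 0, 0.05, 0, 0, 0, -0.8], [0, 0, 0.1, 0, 0, 0, -0.8], [0, 0, 0.15, 0, 0, 0, -0.8], [0, 0, 0.15, 0, 0, 0, -0.8], [0, 0, 0.15, 0, 0, 0, -0.8]])

```text
clock: 26.0
position: [0.4767, -0.2632, 0.1116]
tool_rot: [3.141, 0.0, 1.696]
force: [-1.8, 0.9, 7.6]
grip_width: 0.0146
finger_force: 59.5
```

Emit:
play_rows(motion=[[0, 0, 0.05, 0, 0, 0, -0.8], [0, 0, 0.05, 0, 0, 0, -0.8], [0, 0, 0.05, 0, 0, 0, -0.8], [0, 0, 0.05, 0, 0, 0, -0.8], [0, 0, 0.05, 0, 0, 0, -0.8]])

```text
clock: 26.5
position: [0.4767, -0.2633, 0.1115]
tool_rot: [3.141, 0.0, 1.695]
force: [-4.2, 2.4, 17.3]
grip_width: 0.0147
finger_force: 60.7
```

Flange rests on the deck (17 N). Releasing and withdrawing.

Emit:
play_rows(motion=[[0, 0, -0.1, 0, 0, 0, -0.7], [0, 0, -0.15, 0, 0, 0, -0.4], [0, 0, -0.15, 0, 0, 0, 0.2], [0, 0, -0.15, 0, 0, 0, 0.8], [0, 0, -0.15, 0, 0, 0, 1]])

```text
clock: 27.0
position: [0.4767, -0.2631, 0.1122]
tool_rot: [-3.142, -0.0, 1.696]
force: [0.2, -0.6, -0.4]
grip_width: 0.0683
finger_force: 0.0
```

Emit:
play_rows(motion=[[0, 0, 0, 0, 0, 0, 1], [0, 0, -1, 0, 0, 0, 1], [0, 0, -4, 0, 0, 0, 1], [0, 0, -8, 0, 0, 0, 1], [0, 0, -12, 0, 0, 0, 1]])

```text
clock: 27.5
position: [0.4762, -0.2631, 0.2342]
tool_rot: [-3.141, -0.0, 1.695]
force: [0.3, -0.4, -0.8]
grip_width: 0.0853
finger_force: 0.0
```

Emit:
play_rows(motion=[[0, 0, -1, 0, 0, 0, 1], [0, -1, -1, 0, 0, 0, 1], [0, -3, -1, 0, 0, 0, 1], [0, -4, -1, 0, 0, 0, 1], [0, -4, -1, 0, 0, 0, 1]])

```text
clock: 28.0
position: [0.4354, -0.2683, 0.2417]
tool_rot: [-3.141, -0.001, 1.694]
force: [0.3, 0.1, 0.3]
grip_width: 0.0856
finger_force: 0.0
```

```bash
python3 - <<'E'
from h import *
go(.476,-.263,.2)
im,d,c=grab('side'); save(im[110:340,220:440].repeat(2,0).repeat(2,1),'s7.png')
P=cloud(c,d); q=P[255:300,340:362].reshape(-1,3); q=q[(q[:,2]>.1)&(q[:,2]<.2)&(q[:,0]>.3)]
print('probe',len(q),np.round(np.median(q,0),4),q[:,2].max().round(3))
E
```

```text
pos [ 0.4354 -0.2683  0.2417] F [0.3 0.1 0.3] w 0.0856 ff 0.0 t 28.0
shift cm [0.02 4.1  4.17] turn [-0.001 -0.001 -0.003]
probe 254 [ 0.4706 -0.2676  0.1402] 0.17
```

View pics/s7.png

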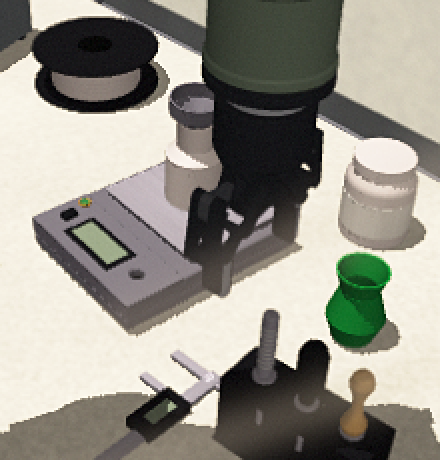

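The probe stands in its hole at crop (268,345), matching its first reading. The funnel sits in the jar on the pan (192,105), and the gripper is clear. Handing in.

```bash
python3 -c "
from h import *
print(bot.job_done())"
```

```text
the job is handed in; nothing more can be done
None
```

I handed the job in at about 28 s: the jar stands on the pan with the funnel hanging in its neck, the tare button was pushed to its stop with the probe and released, and the probe is back upright in its hole. The hand-in gave no verdict, so whether it passed is not confirmed.

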